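Refit the gas knob on a table cooker and hold it pressed in

ROBOT

A 6-joint arm with a two-finger parallel gripper is mounted at the origin on the work surface; the furniture and walls round the work are solid. World frame = base frame: x ahead of the robot, y to its left, z up, the work surface at z = 0. Lengths are in m, angles in degrees, forces in N, time in s.
With the tool pointing down it reaches from about 0.4 to 0.825 m from the base axis. Payload 7 kg.
Tool frame: the origin (TCP) lies between the finger pads; the fingertips stand 25 mm ahead of it and the grasp point (between the pads) lies 6 mm ahead of it; z points along the fingers, y is the line along which they close (so a half turn about z gives the same grasp; the last joint's range is limited). The gripper opens to 88 mm and grips with 3 to 60 N. Pads are 19 mm wide; open, the fingers measure 130 mm over their backs; the gripper's body (78 mm by 193 mm) begins 47 mm behind the grasp point.
Start: joints at [-47.378, 20.546, 0.682, 0, -70.136, -16.507], TCP at [0.297, -0.606, 0.252] pointing down, gripper open.
Joint ranges: [-176.03, 176.03], [-82.01, 121.73], [-58.28, 71.71], [-173.87, 95.51], [-174.79, -0.11], [-173.66, 173.66]. Speed limits (degrees/s): [136.94, 136.94, 172.46, 180, 180, 180].

INTERFACE

Orientations are given as [roll, pitch, yaw] about the fixed x, y, z axes, in that order (R = Rz(yaw) Ry(pitch) Rx(roll)).
In Python, from plant import status, optics, job gives the robot as it stands. The module is installed in compiled form; this text tells all that it offers.
- The arm moves only by the shell command python3 -m pendant, which reads ROWS from standard input. ROWS is a JSON list of rows, 1 to 8 of them, each written [[dx, dy, dz], turn, opening]: dx, dy, dz in shares of 100 cm (1.0 is 100 cm), then a turn about the tool's z in a scale on which 1.0 is 180 degrees, then the finger opening in m; each row is the pose to reach, as a shift and turn from the pose commanded when the command began, along the tool's axes at that moment; what a row does not reach only later rows make up. A row lasts 1/8 s, in which the tool goes at most 0.0625 m and 10.7 degrees, less where a joint would pass 70% of its speed; a pose out of reach is approached as far as the arm can. The fingers move at their own pace and stop on an object; the grip force is fixed at half the most. Time passes only in rows, so rows that do not move let the fingers close. It prints the time, the measured TCP pose, the force, the opening and the grip force at its end. Shift and turn numbers lie between -1 and 1, and a call with a number outside is refused. Input that does not fit is refused with a message, and nothing moves.
- status.get_obs(): the state, without advancing time (a new reading comes with each control period).
- optics.snapshot(name): name is "scene" or "top" or "wrist"; returns a dict with "frame" (420x560x3 uint8, red, green, blue), "z_map" (420x560 float32, m along the optical axis (not along the pixel's ray), 0 where there is no reading), "fovy" (degrees; the focal length in pixels is half the picture's height over the tangent of half this angle, whatever the lens; pixels are square), "cx", "cy" (the principal point, pixels), "k1" (the pictures are not rectified: a ray, as slopes to the right and down, at radius r is drawn at 1 + k1 r^2 times it, then the intrinsics apply), "R" (3x3) and "t" (3): a world point X has camera coordinates R X + t; the wrist camera has in their place "T_tool_cam" (4x4, takes a point from camera to tool coordinates, whose origin is the TCP and whose axes are the flange's). Camera axes: x right, y down, z forward; pixel columns grow to the right and rows downward; lengths in m; the calibration is good to about 2 mm. A picture is of the moment at which its call begins: read the wrist's pose just before it.
- job.close_job(): hands the job in; it is judged then, once.
The state is a dict: "clock": time; "joint_pos": joint angles; "qvel": joint speeds; "tau": joint torques, N m; "tool_pos": TCP position; "orientation": TCP orientation; "force": force on the tool from outside, world axes, zero at the start; "moment": the same for the moment, N m; "opening": finger opening in m; "gripper_force": force on a finger pad.
Only numpy, scipy, OpenCV 4.12 (cv2) and the standard library are available. Lean on these libraries where they do the work, as an engineer would, in place of code of your own. Each camera call takes 0.05 s, during which the arm holds its last target. There are 200 camera calls.

TASK

Get the portable gas cooker ready to light at the table: first press the red cartridge lever on its front down to its bottom stop, where it stays by itself. Then pick up the control knob that has come off, turn it so that its white pointer faces the white off tick at the rear of the dial plate (the flat in its bore then matches the flat on the brass valve stem), and push it fully home on the stem and on down against the valve's spring to the stop, as one does to let the gas through. Finish with the gripper still holding the knob pressed in, and leave the tumbler, the salt shaker and the soda can where they stand.

Things in the scene. Friction and masses are not known exactly. Their poses are not given: they have to be found in the camera images.
- cooker: Portable gas table cooker, fixed; silver shell 280 deep (x) x 330 wide (y) x 62 mm high. Origin under its centre (stands 1.5 mm above z = 0), x front to rear, y to its left, z up. Burner with black pan support on the left (top z 99 mm), humped cartridge cover rear right (top z 97), flat control deck (z 62) front right with a round black dial plate about the valve stem (axis at x -94, y -108 mm)
- lever_pad (a point): Centre of the top face of the red lever's pad (36 mm deep, 40 wide, 7 thick), 20 mm in front of the shell; press it from above. Up: about 61 mm above z = 0, tilted 0.2 rad, outer edge up; at the bottom stop 27 mm lower, tilted 0.2 rad the other way. Hinge along the cooker's y, 67 mm behind the pad's centre, 44 mm above z = 0
- cartridge_lever (a joint): Turn of the red lever in rad: 0 up, 0.40 at its bottom stop. Over-centre spring: it pushes up (about 6 N at the pad at first) as far as 0.22 rad; beyond that it pulls the lever down to the stop and keeps it there
- stem_tip (a point): Centre of the top end of the brass valve stem, on its axis; axes as the cooker's (z up). The stem stands 24 mm above the control deck (top at z = 87 mm) and does not turn. D section: diameter 14 mm with one flat 1.5 mm from the axis on the +x side, facing the white off tick at the rear of the dial plate; round side of the tip chamfered 0.6 mm
- valve_stem (a joint): How far the stem is pressed down, in m: 0 out, 0.006 at its stop. Spring: about 3 N to start, 9 N at the stop
- knob: Loose black knob standing on the table, bore down; origin at the centre of its underside, z up; about 80 g. Round skirt 45 mm across, 18 mm high; on it a bar grip 43 mm long (x), 12 thick (y), 18 to 42 mm above the underside. White pointer line from the middle of the bar's top to its +x end. Seated on the stem, the underside is 8 mm above the deck; pressed to the stop, 2 mm
- knob_bore (a point): Centre of the blind end of the knob's bore, on its axis, 16 mm above the underside; axes as the knob's. Bore open below, D-shaped: 15.2 mm across with one flat 2.2 mm from the axis on the +x (pointer) side, round side of the mouth chamfered 1.5 mm. Slides freely on the stem when the flats match within about 0.1 rad
- knob_pointer (a point): Top of the +x end of the knob's bar, where the white pointer line ends: 21.5 mm from the knob's axis, 42 mm above its underside; axes as the knob's
- tumbler: Clear glass tumbler standing to the left in front of the cooker, 84 mm across, 85 mm high; origin under its centre. Leave alone
- salt_shaker: Salt shaker with metal cap, 44 mm across, 90 mm high, standing right of the cooker; origin under its centre. Leave alone
- soda_can: Orange soda can, 53 mm across, 134 mm high, standing farther right; origin under its centre. Leave alone
There are look-alikes about, which are no part of the job. Of the things that look like the knob, the middle-sized one is meant.

How it is judged:
By the outcome, as a careful person would: the job done as asked, in the order asked, and still so for the second after the job is handed in, while the arm keeps its last pose, push and grip.
It also fails if it takes over 58 s, if anything falls off the work surface, if the arm or the gripper's body presses on something with over 40 N, if the wrist force passes 120 N, or if a joint passes its speed limit or range.

## Working session

There is one attempt and no reset: what is moved stays moved. The work goes in short steps, Python scripts to look and compute and a shell command to move; the robot and the scene stay as the last step left them, time stands still between calls to the robot, and variables do not carry over. Pictures are saved under pics/ and viewed, at most 10 in all, crops included, and the job is handed in when it is done.

```bash
mkdir -p pics
cat > h.py <<'E'
import numpy as np, cv2
from scipy.spatial.transform import Rotation as Ro
from plant import status, optics, job
def snap(n):
    o=status.get_obs(); s=optics.snapshot(n)
    if 'T_tool_cam' in s:
        M=np.eye(4); M[:3,:3]=Ro.from_euler('xyz',o['orientation'],degrees=True).as_matrix(); M[:3,3]=o['tool_pos']
        C=M@np.array(s['T_tool_cam']); s['Rc']=C[:3,:3]; s['c']=C[:3,3]
    else:
        R=np.array(s['R']); s['Rc']=R.T; s['c']=-R.T@np.array(s['t'])
    s['f']=210/np.tan(np.radians(s['fovy'])/2); return s
def rays(s,px):
    px=np.atleast_2d(np.asarray(px,float)); d=(px-[s['cx'],s['cy']])/s['f']
    u=d.copy()
    for _ in range(20): u=d/(1+s['k1']*(u**2).sum(1,keepdims=True))
    return np.c_[u,np.ones(len(u))]
def plane(s,px,z):
    r=rays(s,px)@s['Rc'].T; return s['c']+r*((z-s['c'][2])/r[:,2:])
def depth(s,px):
    p=np.atleast_2d(px).round().astype(int); z=s['z_map'][p[:,1],p[:,0]]
    return s['c']+(rays(s,px)*z[:,None])@s['Rc'].T
def cloud(s):
    v,u=np.mgrid[:420,:560]; px=np.c_[u.ravel(),v.ravel()]
    return depth(s,px).reshape(420,560,3)
def save(s,n): cv2.imwrite('pics/'+n,s['frame'][:,:,::-1])
E
python3 - <<'E'
from h import *
for n in('scene','top','wrist'):
    s=snap(n); save(s,n+'0.png'); np.savez(n+'0.npz',**s); print(n,s['c'],s['f'],s['k1'],s['Rc'].round(2).tolist())
print(status.get_obs())
E
```

```text
scene [-0.14169106 -0.7685223   0.67591553] 443.012970592642 -0.13418988218492436 [[0.7, -0.39, 0.59], [-0.71, -0.36, 0.61], [-0.02, -0.85, -0.53]]
top [ 0.4432681  -0.07822554  1.31760615] 423.2156823125183 -0.11179044530381389 [[-0.01, -1.0, 0.09], [-1.0, 0.01, 0.01], [-0.01, -0.09, -1.0]]
wrist [ 0.23627861 -0.63633546  0.38515074] 311.00665269581566 -0.020160033796929103 [[-0.44, 0.87, 0.22], [0.9, 0.43, 0.11], [0.0, 0.25, -0.97]]
{'clock': 0.15, 'joint_pos': array([-4.73775309e+01,  2.05825596e+01,  6.45833830e-01, -1.53728252e-02,
       -7.01351215e+01, -1.65081256e+01]), 'qvel': array([-0.04064786, -0.0665234 ,  0.12603468,  0.06014774,  0.0686851 ,
        0.09733035]), 'tau': array([-2.21236471e-03, -5.83274961e+01,  2.93291688e+01,  7.00119138e+00,
        8.82590306e-03, -1.02503138e-04]), 'tool_pos': array([ 0.29695873, -0.60579441,  0.25082939]), 'orientation': array([ 1.79927007e+02, -6.55986263e-03, -1.53890885e+02]), 'force': array([-0.32070576,  0.1938108 ,  0.07729723]), 'moment': array([-0.02238167, -0.00287095,  0.00521171]), 'gripper_force': 0.0, 'opening': 0.08763095680416669}
```

View pics/scene0.png

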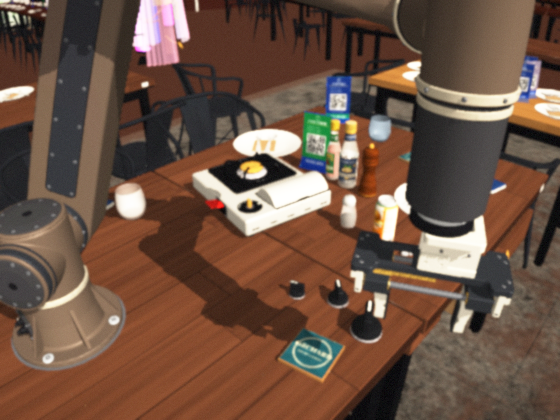

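View pics/top0.png

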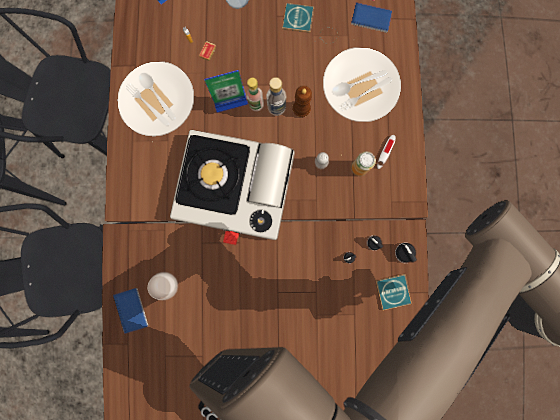

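The scene shows the cooker with the red lever at (216,205), the stem at (249,206), and three knobs at (297,290), (339,296) and (367,325). In the top view the knobs are at (349,257), (374,242) and (405,252), the lever at (231,238) and the stem at (261,221).

Run:
```python
from h import *
S={n:dict(np.load(n+'0.npz')) for n in('scene','top')}
t=S['top'];P=cloud(t)
img=t['frame'];hsv=cv2.cvtColor(img,cv2.COLOR_RGB2HSV)
# knobs: dark pixels in top
m=((hsv[...,2]<60)).astype(np.uint8)
for (u,v) in((349,257),(374,242),(405,252)):
    p=P[v-16:v+16,u-16:u+16].reshape(-1,3); k=p[(p[:,2]>.012)&(p[:,2]<.1)]
    print('knob',u,v,'n',len(k),'min',k.min(0).round(3),'max',k.max(0).round(3),'mid',((k.min(0)+k.max(0))/2).round(4))
# red lever
for n,(u0,u1,v0,v1) in(('top',(200,260,215,255)),('scene',(190,240,190,225))):
    s=S[n];h=cv2.cvtColor(s['frame'],cv2.COLOR_RGB2HSV)[v0:v1,u0:u1]
    r=((h[...,0]<8)|(h[...,0]>172))&(h[...,1]>170)&(h[...,2]>100)
    vv,uu=np.nonzero(r);px=np.c_[uu+u0,vv+v0]; p=depth(s,px)
    print(n,'red',len(px),px.mean(0),np.median(p,0).round(4),p.min(0).round(3),p.max(0).round(3))
# cooker shell: z in 0.05..0.07
b=P[120:245,160:300];k=b.reshape(-1,3);k=k[(k[:,2]>.055)&(k[:,2]<.072)]
r=cv2.minAreaRect((k[:,:2]*1000).astype(np.float32));print('shell z',np.median(k[:,2]),r)
def crop(s,u,v,w,f): return cv2.resize(s['frame'][v-w:v+w,u-w:u+w,::-1],(400,400)if f else(400,400),interpolation=cv2.INTER_CUBIC)
a=np.vstack([np.hstack([crop(t,377,250,40,1),crop(t,252,225,30,1)]),np.hstack([crop(S['scene'],335,305,45,1),crop(S['scene'],235,205,35,1)])])
cv2.imwrite('pics/crop1.png',cv2.resize(a,(600,600)))
```

```text
knob 349 257 n 67 min [ 0.395 -0.299  0.012] max [ 0.422 -0.268  0.037] mid [ 0.4086 -0.2834  0.0247]
knob 374 242 n 147 min [ 0.433 -0.383  0.012] max [ 0.474 -0.343  0.045] mid [ 0.4535 -0.3631  0.0288]
knob 405 252 n 324 min [ 0.392 -0.49   0.012] max [ 0.45  -0.429  0.062] mid [ 0.4211 -0.4592  0.0371]
top red 171 [230.46783626 237.25146199] [0.4744 0.0759 0.0608] [ 0.443 -0.078 -0.003] [0.493 0.098 1.318]
scene red 137 [214.22627737 204.08029197] [0.477  0.0713 0.0606] [ 0.452  0.052 -0.001] [0.521 0.175 0.068]
shell z 0.06454209726656424 ((617.7928466796875, 76.35566711425781), (329.4383544921875, 316.5667724609375), 77.76658630371094)
```

View pics/crop1.png

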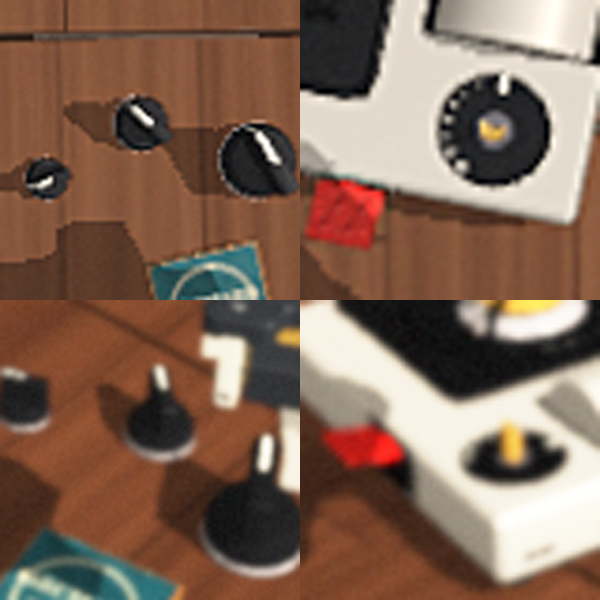

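The middle knob, at about (0.45,-0.36), is 41–45 mm across and about 42 mm high, so it matches. The off tick is at crop (503,82) and the brass stem at (493,128). Next I'll fly over the knob to look.

```bash
cat >> h.py <<'E'
def rel(p,yaw=None):
    o=status.get_obs(); R=Ro.from_euler('xyz',o['orientation'],degrees=True).as_matrix()
    d=R.T@(np.array(p)-o['tool_pos']); y=o['orientation'][2]
    t=0 if yaw is None else -((yaw-y+180)%360-180)
    print('rel',d.round(4),'turn',round(t,1),'j6',o['joint_pos'][5].round(1),'clk',o['clock'])
E
python3 -c "
from h import *
rel([.4535,-.363,.25],-135)"
```

```text
rel [-0.2474  0.1491  0.001 ] turn -18.9 j6 -16.5 clk 0.15
```

The rows are not in the units I measure in: turns go in shares of 180 degrees. I convert before sending: -19 degrees is -0.1056.

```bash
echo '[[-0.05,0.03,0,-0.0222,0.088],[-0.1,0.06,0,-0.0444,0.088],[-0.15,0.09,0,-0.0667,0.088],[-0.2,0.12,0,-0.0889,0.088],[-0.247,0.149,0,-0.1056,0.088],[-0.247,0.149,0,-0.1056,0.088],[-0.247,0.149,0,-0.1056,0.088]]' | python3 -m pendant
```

```text
refused: ROWS must be rows with the three-number parts in brackets of their own. Nothing was moved.
```

The call was refused and nothing moved: it wants rows with the three-number parts in brackets of their own. Same move again in that form.

```bash
echo '[[[-0.05,0.03,0],-0.0222,0.088],[[-0.1,0.06,0],-0.0444,0.088],[[-0.15,0.09,0],-0.0667,0.088],[[-0.2,0.12,0],-0.0889,0.088],[[-0.247,0.149,0],-0.1056,0.088],[[-0.247,0.149,0],-0.1056,0.088],[[-0.247,0.149,0],-0.1056,0.088]]' | python3 -m pendant
python3 - <<'E'
from h import *
s=snap('wrist');np.savez('w1.npz',**s);save(s,'w1.png')
P=cloud(s);k=(P[...,2]>.012)&(P[...,2]<.08)
n,l,st,c=cv2.connectedComponentsWithStats(k.astype(np.uint8))
for i in range(1,n):
    if st[i,4]>150:
        p=P[l==i];print(st[i],c[i].round(),p.min(0).round(4),p.max(0).round(4))
E
```

```text
clock: 1.02
tool_pos: [0.4533, -0.3633, 0.2515]
orientation: [180.0, -0.0, -134.8]
force: [0.2, -0.7, -0.5]
opening: 0.0877
gripper_force: 0.0
[ 220   67   53   61 2427] [245.  99.] [ 0.3906 -0.4912  0.0121] [ 0.4506 -0.4312  0.0609]
[ 267  161   37   42 1078] [285. 180.] [ 0.4306 -0.3872  0.012 ] [ 0.474  -0.3432  0.0452]
[343 186  30  25 550] [357. 199.] [ 0.3928 -0.3027  0.0121] [ 0.424  -0.2702  0.0354]
[172 303  32  15 269] [190. 312.] [ 0.6608 -0.3452  0.0123] [ 0.6746 -0.3093  0.0467]
[401 379  22  32 511] [412. 396.] [ 0.5044 -0.0733  0.0615] [ 0.5529 -0.0343  0.0678]
```

View pics/w1.png

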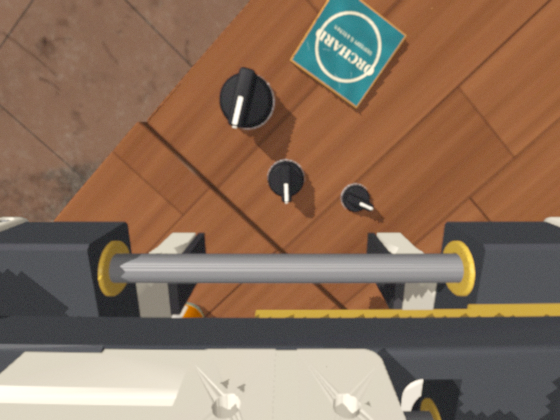

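The wrist view shows the middle knob at (285,180) with its pointer running down to (286,202). The large knob is at (245,99) and the small one at (357,199).

```bash
cat >> h.py <<'E'
def pointer(s,c,z=.042,w=.03):
    P=plane(s,[[u,v] for v in range(420) for u in range(560)],z).reshape(420,560,3)
    near=np.hypot(P[...,0]-c[0],P[...,1]-c[1])<w
    h=cv2.cvtColor(s['frame'],cv2.COLOR_RGB2HSV)
    m=near&(h[...,2]>150)&(h[...,1]<70)
    n,l,st,cc=cv2.connectedComponentsWithStats(m.astype(np.uint8)); i=1+np.argmax(st[1:,4])
    v,u=np.nonzero(l==i); px=np.c_[u,v]; p=P[l==i][:,:2]; m0=p.mean(0)
    d=np.linalg.svd(p-m0)[2][0]; d*=np.sign(d@(m0-c)); t=(p-m0)@d
    print('ptr px',px.mean(0).round(1),len(p),'mid',m0.round(4),'ends',(m0+d*t.min()).round(4),(m0+d*t.max()).round(4),'yaw',np.degrees(np.arctan2(d[1],d[0])).round(1))
    return px.mean(0)
E
python3 -c "
from h import *
s=dict(np.load('w1.npz')); a=pointer(s,np.array([.4523,-.3652]))
t=dict(np.load('top0.npz')); b=pointer(t,np.array([.4523,-.3652]))
# triangulate
ra=(rays(s,a)@s['Rc'].T)[0];rb=(rays(t,b)@t['Rc'].T)[0]
k=np.linalg.lstsq(np.c_[ra,-rb],t['c']-s['c'],rcond=None)[0];print('tri',s['c']+k[0]*ra,t['c']+k[1]*rb)
rel([.53,.02,.25],167)"
```

```text
ptr px [285.9 193. ] 91 mid [ 0.4598 -0.3566] ends [ 0.4518 -0.3649] [ 0.4679 -0.3481] yaw 46.4
ptr px [374.2 240.1] 14 mid [ 0.4603 -0.3561] ends [ 0.4535 -0.3634] [ 0.4666 -0.3493] yaw 47.0
tri [ 0.46000207 -0.3563338   0.04041855] [ 0.46033923 -0.35646251  0.0404511 ]
rel [-0.3262  0.2165  0.0014] turn 58.1 j6 -25.4 clk 1.075
```

In the tool's units: 58 degrees is 0.3222.

```bash
echo '[[[-0.041,0.027,0],0.0444,0],[[-0.082,0.054,0],0.0889,0],[[-0.123,0.081,0],0.1333,0],[[-0.164,0.108,0],0.1778,0],[[-0.205,0.135,0],0.2222,0],[[-0.246,0.162,0],0.2667,0],[[-0.287,0.189,0],0.3111,0],[[-0.326,0.2165,0],0.3222,0]]' | python3 -m pendant;echo '[[[0,0,0],0,0],[[0,0,0],0,0]]' | python3 -m pendant
python3 - <<'E'
from h import *
s=snap('wrist');np.savez('w2.npz',**s);save(s,'w2.png')
h=cv2.cvtColor(s['frame'],cv2.COLOR_RGB2HSV)
r=((h[...,0]<8)|(h[...,0]>172))&(h[...,1]>170)&(h[...,2]>100)
n,l,st,c=cv2.connectedComponentsWithStats(r.astype(np.uint8))
for i in range(1,n):
    if st[i,4]>60:
        v,u=np.nonzero(l==i);p=depth(s,np.c_[u,v]);print(st[i],c[i].round(1),np.median(p,0).round(4),p.min(0).round(3),p.max(0).round(3))
E
```

```text
clock: 2.08
tool_pos: [0.5303, 0.0204, 0.2516]
orientation: [-180.0, 0.0, 166.8]
force: [0.7, 0.4, 0.3]
opening: 0.0132
gripper_force: 0.0
clock: 2.33
tool_pos: [0.5299, 0.0192, 0.2513]
orientation: [-180.0, -0.0, 167.1]
force: [0.7, -0.7, -0.1]
opening: 0.0007
gripper_force: 0.0
[ 307  103   42   40 1541] [327.5 122.1] [0.4726 0.0743 0.0627] [ 0.449  0.033 -0.002] [0.498 0.11  0.386]
```

View pics/w2.png

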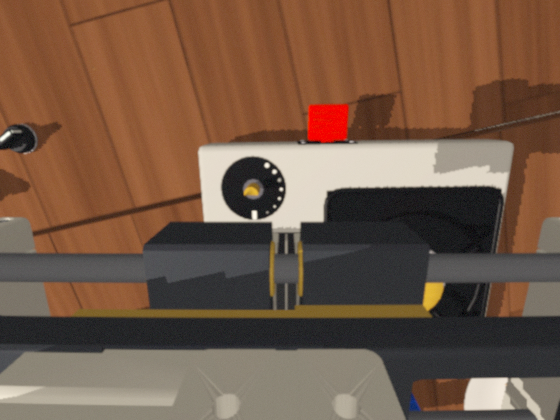

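The lever pad is at (328,122), the dial centre at (253,187), and the off tick at (254,214), straight toward the rear. Next I'll fit the dial, stem and shell edge.

Run:
```python
from h import *
s=dict(np.load('w2.npz'));t=dict(np.load('top0.npz'));sc=dict(np.load('scene0.npz'))
def dial(s,win,z=.0635):
    u0,u1,v0,v1=win
    h=cv2.cvtColor(s['frame'],cv2.COLOR_RGB2HSV)[v0:v1,u0:u1]
    m=(h[...,2]<90).astype(np.uint8)
    cs,_=cv2.findContours(m,cv2.RETR_EXTERNAL,cv2.CHAIN_APPROX_NONE);c=cv2.convexHull(max(cs,key=cv2.contourArea))[:,0]+[u0,v0]
    p=plane(s,c,z)[:,:2]; e=cv2.minEnclosingCircle((p*1000).astype(np.float32)); el=cv2.fitEllipse((p*1000).astype(np.float32))
    C=np.array(el[0])/1000
    print('dial',e,el)
    f=cv2.cvtColor(s['frame'],cv2.COLOR_RGB2HSV);P=plane(s,[[u,v] for v in range(v0,v1) for u in range(u0,u1)],z)[:,:2]
    rr=np.hypot(*(P-C).T); F=f[v0:v1,u0:u1].reshape(-1,3)
    w=(F[:,2]>170)&(F[:,1]<60)&(rr<el[1][0]/2000*0.97)&(rr>.012)&(P[:,0]>C[0]+.012)&(abs(P[:,1]-C[1])<.012)
    q=P[w].mean(0);print('tick',q,w.sum(),np.degrees(np.arctan2(*(q-C)[::-1])))
    b=(F[:,0]>15)&(F[:,0]<35)&(F[:,1]>110)&(F[:,2]>90)&(rr<.03)
    v,u=np.nonzero(b.reshape(v1-v0,u1-u0));px=np.c_[u+u0,v+v0];d=depth(s,px)
    print('brass',len(px),px.mean(0),plane(s,px.mean(0),.087),d[d[:,2]>.08].mean(0) if (d[:,2]>.08).any() else 0,d[:,2].max())
    return C
C=dial(s,(212,295,150,222));dial(t,(245,278,206,236))
# tall points about the stem
for n,x in(('w',s),('t',t),('s',sc)):
    P=cloud(x).reshape(-1,3);k=P[(np.hypot(*(P[:,:2]-C).T)<.02)&(P[:,2]>.08)&(P[:,2]<.1)]
    print(n,len(k),k.mean(0) if len(k) else '',k.min(0) if len(k) else '',k.max(0) if len(k) else '')
# front edge yaw, deck points
P=cloud(s);q=P[140:180,205:500]; e=[]
for j in range(0,295,4):
    c=q[:,j];c=c[(c[:,2]>.058)&(c[:,2]<.068)]
    if len(c): e.append(c[c[:,0].argmin(),:2])
e=np.array(e);f=cv2.fitLine(e.astype(np.float32),cv2.DIST_HUBER,0,.01,.01).ravel();print('front edge dir',np.degrees(np.arctan2(f[1],f[0])),f)
rel([.472,.0745,.10],167)
```

```text
dial ((521.8500366210938, -15.225014686584473), 33.36037063598633) ((521.8102416992188, -15.321758270263672), (66.2107925415039, 66.46354675292969), 65.58087921142578)
tick [ 0.54932093 -0.02143843] 35 -12.535135547571171
brass 158 [251.37974684 189.65189873] [[ 0.51839707 -0.01377857  0.087     ]] [ 0.51771257 -0.01337029  0.09259482] 0.38578439162765066
dial ((522.3733520507812, -14.54011344909668), 32.84111785888672) ((522.1531372070312, -14.551735877990723), (63.7068977355957, 64.96803283691406), 179.74107360839844)
tick [ 0.54838888 -0.0203742 ] 5 -12.512783335348589
brass 12 [259.91666667 220.91666667] [[ 0.51984129 -0.0140064   0.087     ]] [ 0.52012907 -0.01313655  0.08798324] 0.09209527969085829
w 122 [ 0.51855543 -0.01423137  0.08764987] [ 0.51420094 -0.02159764  0.08005468] [ 0.5238288  -0.0083765   0.09007631]
t 12 [ 0.52076236 -0.01309218  0.08798273] [ 0.51669235 -0.0202671   0.08519091] [ 0.52548042 -0.00847049  0.09209528]
s 18 [ 0.51962054 -0.01636862  0.08605643] [ 0.51475304 -0.02351162  0.08008844] [ 0.52642491 -0.00790479  0.09003857]
front edge dir 77.808754 [0.21117541 0.97744817 0.49200174 0.06580459]
rel [0.0687 0.0413 0.1514] turn 0.0 j6 -126.2 clk 2.375
```

Stem axis is about (0.522,-0.015), tip at z 0.087 and yaw -12.4°, with the views agreeing. Now press the lever.

```bash
echo '[[[0.035,0.02,0.04],0,0],[[0.069,0.041,0.09],0,0],[[0.069,0.041,0.13],0,0],[[0.069,0.041,0.15],0,0],[[0.069,0.041,0.16],0,0],[[0.069,0.041,0.17],0,0],[[0.069,0.041,0.18],0,0],[[0.069,0.041,0.187],0,0]]' | python3 -m pendant;echo '[[[0,0,0.003],0,0],[[0,0,0.003],0,0]]' | python3 -m pendant
```

```text
clock: 3.38
tool_pos: [0.4722, 0.0755, 0.0643]
orientation: [180.0, 0.0, 167.1]
force: [0.4, 0.3, -0.5]
opening: 0.0004
gripper_force: 0.0
clock: 3.62
tool_pos: [0.4721, 0.0757, 0.0616]
orientation: [180.0, 0.0, 167.1]
force: [0.2, 0.1, 0.4]
opening: 0.0004
gripper_force: 0.0
```

```bash
echo '[[[0,0,0.002],0,0],[[0,0,-0.05],0,0],[[-0.02,-0.04,-0.11],0,0.05],[[-0.05,-0.06,-0.17],0,0.088],[[-0.07,-0.07,-0.19],0,0.088],[[-0.07,-0.07,-0.19],0,0.088]]' | python3 -m pendant
python3 - <<'E'
from h import *
s=snap('wrist');save(s,'w3.png');t=snap('scene')
a=t['frame'][175:235,190:270,::-1];a=cv2.resize(a,(400,300),interpolation=cv2.INTER_CUBIC);b=s['frame'][60:240,200:440,::-1];cv2.imwrite('pics/c3.png',np.hstack([a,cv2.resize(b,(400,300))]))
for x in(s,t):
    h=cv2.cvtColor(x['frame'],cv2.COLOR_RGB2HSV)
    r=((h[...,0]<8)|(h[...,0]>172))&(h[...,1]>170)&(h[...,2]>60)
    n,l,st,c=cv2.connectedComponentsWithStats(r.astype(np.uint8))
    for i in range(1,n):
        if st[i,4]>40:
            v,u=np.nonzero(l==i);p=depth(x,np.c_[u,v]);print(st[i],c[i].round(1),np.median(p,0).round(4),p[:,2].min().round(3))
E
```

```text
clock: 4.38
tool_pos: [0.527, -0.0091, 0.2547]
orientation: [179.8, 0.3, 167.0]
force: [-0.7, 0.4, -1.7]
opening: 0.0349
gripper_force: 0.0
[ 330  100   39   38 1348] [349.2 117.9] [0.473  0.0744 0.0356] -0.001
[319   0  51   7 213] [345.1   2.2] [-0.1417 -0.7685  0.6759] 0.676
[ 49   9  67  18 475] [83.3 17.2] [-0.1417 -0.7685  0.6759] 0.676
[205 205  20  15 211] [214.7 212. ] [0.4787 0.0804 0.0331] -0.002
```

View pics/c3.png

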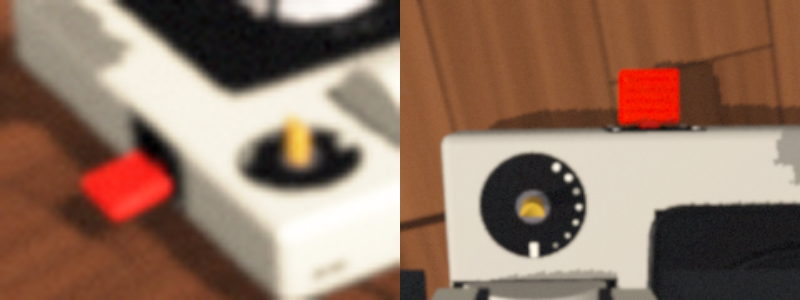

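The lever is at its bottom stop, with the pad at z≈0.035 and tilted downward. Next is the knob.

```bash
python3 -c "
from h import *
rel([.452,-.365,.20],-133.5)"
```

```text
rel [-0.0096 -0.3637  0.0511] turn -59.5 j6 -123.5 clk 4.475
```

In the tool's units: -59.5 degrees is -0.3306.

```bash
echo '[[[0,-0.05,0],-0.05,0.088],[[0,-0.1,0],-0.1,0.088],[[-0.01,-0.15,0],-0.15,0.088],[[-0.01,-0.2,0.01],-0.2,0.088],[[-0.01,-0.25,0.02],-0.25,0.088],[[-0.01,-0.3,0.04],-0.3,0.088],[[-0.01,-0.35,0.05],-0.3306,0.088],[[-0.01,-0.364,0.051],-0.3306,0.088]]' | python3 -m pendant;echo '[[[0,0,0],0,0.088],[[0,0,0],0,0.088]]' | python3 -m pendant
python3 - <<'E'
from h import *
s=snap('wrist');c=np.array([.452,-.365]);a=pointer(s,c)
P=cloud(s).reshape(-1,3);k=P[(np.hypot(*(P[:,:2]-c).T)<.035)&(P[:,2]>.010)&(P[:,2]<.06)];print(k.min(0),k.max(0),(k.min(0)+k.max(0))/2)
k=k[k[:,2]>.034];print(cv2.minAreaRect((k[:,:2]*1000).astype(np.float32)),np.median(k[:,2]))
b=dict(np.load('w1.npz'));pb=pointer(b,c)
ra=(rays(s,a)@s['Rc'].T)[0];rb=(rays(b,pb)@b['Rc'].T)[0]
q=np.linalg.lstsq(np.c_[ra,-rb],b['c']-s['c'],rcond=None)[0];print('tri',s['c']+q[0]*ra)
rel([.452,-.365,.046],-133.5)
E
```

```text
clock: 5.48
tool_pos: [0.4511, -0.3662, 0.1979]
orientation: [179.8, -0.1, -133.4]
force: [-0.6, 1.2, 0.7]
opening: 0.088
gripper_force: 0.0
clock: 5.72
tool_pos: [0.4533, -0.3642, 0.2004]
orientation: [180.0, 0.0, -133.4]
force: [-0.4, 0.7, -1.2]
opening: 0.088
gripper_force: 0.0
ptr px [286.  204.5] 106 mid [ 0.4595 -0.3572] ends [ 0.4523 -0.3649] [ 0.4667 -0.3494] yaw 47.2
[ 0.43018389 -0.38716001  0.01001759] [ 0.47484999 -0.34299208  0.04546684] [ 0.45251694 -0.36507605  0.02774222]
((452.284912109375, -364.8241882324219), (43.143096923828125, 11.80087661743164), 46.59773254394531) 0.043007741007578926
ptr px [285.9 193. ] 91 mid [ 0.4598 -0.3566] ends [ 0.4518 -0.3649] [ 0.4679 -0.3481] yaw 46.4
tri [ 0.46244214 -0.35401109  0.02553459]
rel [0.0016 0.0005 0.1547] turn 0.2 j6 -23.8 clk 5.775
```

Knob axis is (0.4523,-0.365), yaw 46.6°, bar 43×12 mm and top about 42 mm, so all the sizes match. Descending to grip.

```bash
echo '[[[0.001,0,0.04],0,0.088],[[0.001,0,0.09],0,0.088],[[0.001,0,0.13],0,0.088],[[0.001,0,0.15],0,0.088],[[0.001,0,0.154],0,0.088],[[0.001,0,0.154],0,0.088]]' | python3 -m pendant;echo '[[[0,0,0],0,0],[[0,0,0],0,0],[[0,0,0],0,0],[[0,0,0],0,0],[[0,0,0],0,0],[[0,0,0],0,0]]' | python3 -m pendant;echo '[[[0,0,0],0,0],[[0,0,-0.02],0,0],[[0,0,-0.06],0,0],[[0,0,-0.11],0,0],[[0,0,-0.11],0,0]]' | python3 -m pendant; python3 -c "
from h import *
rel([.522,-.015,.17],167.4)"
```

```text
clock: 6.52
tool_pos: [0.4531, -0.3657, 0.0473]
orientation: [-180.0, 0.0, -133.3]
force: [-0.4, -0.1, 1.3]
opening: 0.0875
gripper_force: 0.0
clock: 7.28
tool_pos: [0.4524, -0.3661, 0.0465]
orientation: [180.0, -0.0, -133.4]
force: [0.5, -0.0, 0.9]
opening: 0.0332
gripper_force: 0.0
clock: 7.9
tool_pos: [0.4546, -0.3673, 0.161]
orientation: [-179.6, 0.1, -133.3]
force: [0.8, -0.1, 0.1]
opening: 0.0003
gripper_force: 0.0
rel [-0.3025  0.1927 -0.0098] turn 59.3 j6 -23.6 clk 7.9
```

The fingers were still open at 33 mm when I lifted, so I missed the grasp. I'll reopen and check where the knob is now.

```bash
echo '[[[0,0,0],0,0.088],[[0,0,0],0,0.088],[[0,0,0],0,0.088],[[0,0,0],0,0.088],[[0,0,0],0,0.088],[[0,0,0],0,0.088],[[0,0,0],0,0.088]]' | python3 -m pendant
python3 - <<'E'
from h import *
s=snap('wrist');save(s,'w4.png');c=np.array([.452,-.365])
P=cloud(s).reshape(-1,3);k=P[(np.hypot(*(P[:,:2]-c).T)<.035)&(P[:,2]>.010)&(P[:,2]<.06)];print(k.min(0),k.max(0),(k.min(0)+k.max(0))/2)
k=k[k[:,2]>.034];print(cv2.minAreaRect((k[:,:2]*1000).astype(np.float32)),np.median(k[:,2]))
pointer(s,c)
rel([.4523,-.365,.046],-133.4)
E
```

```text
clock: 8.78
tool_pos: [0.4523, -0.3661, 0.1566]
orientation: [-180.0, 0.0, -133.4]
force: [-0.2, -0.8, 0.9]
opening: 0.065
gripper_force: 0.0
[ 0.42909253 -0.38725355  0.01040328] [ 0.4734493  -0.34252893  0.04529042] [ 0.45127092 -0.36489124  0.02784685]
((451.7132568359375, -364.9029846191406), (43.774169921875, 11.960772514343262), 45.10695266723633) 0.042997688340859125
ptr px [287.3 219.5] 145 mid [ 0.4589 -0.3573] ends [ 0.4511 -0.3651] [ 0.4673 -0.3488] yaw 45.1
rel [-0.0007  0.0008  0.1106] turn 0.0 j6 -23.6 clk 8.825
```

```bash
echo '[[[0,0.001,0.04],0,0.05],[[0,0.001,0.08],0,0.05],[[0,0.001,0.105],0,0.05],[[0,0.001,0.11],0,0.04],[[0,0.001,0.11],0,0.03]]' | python3 -m pendant;echo '[[[0,0,0],0,0],[[0,0,0],0,0],[[0,0,0],0,0],[[0,0,0],0,0],[[0,0,0],0,0],[[0,0,0],0,0],[[0,0,0],0,0],[[0,0,0],0,0]]' | python3 -m pendant
```

```text
clock: 9.45
tool_pos: [0.452, -0.3656, 0.047]
orientation: [-180.0, -0.0, -133.4]
force: [-0.4, 0.2, 0.5]
opening: 0.0352
gripper_force: 0.0
clock: 10.45
tool_pos: [0.452, -0.3656, 0.0475]
orientation: [-179.9, 0.0, -133.4]
force: [-0.4, 1.5, 6.2]
opening: 0.012
gripper_force: 30.0
```

Gripped, with an opening of 12 mm and 30 N. Lifting, then carrying the knob to above the stem.

```bash
echo '[[[0,0,-0.03],0,0],[[0,0,-0.07],0,0],[[0,0,-0.12],0,0],[[0,0,-0.12],0,0]]' | python3 -m pendant; python3 -c "
from h import *
rel([.522,-.015,.165],167.6)"
```

```text
clock: 10.95
tool_pos: [0.4538, -0.3665, 0.1711]
orientation: [-179.6, 0.1, -133.3]
force: [0.4, -0.1, -0.9]
opening: 0.0113
gripper_force: 30.0
rel [-0.3024  0.1918  0.0053] turn 59.1 j6 -23.7 clk 10.95
```

In the tool's units: 59 degrees is 0.3278.

```bash
echo '[[[-0.04,0.025,0],0.0417,0],[[-0.08,0.05,0],0.0833,0],[[-0.12,0.075,0],0.125,0],[[-0.16,0.1,0],0.1667,0],[[-0.2,0.125,0],0.2083,0],[[-0.24,0.15,0],0.25,0],[[-0.28,0.175,0],0.2917,0],[[-0.302,0.192,0],0.3278,0]]' | python3 -m pendant;echo '[[[0,0,0],0,0],[[0,0,0],0,0],[[0,0,0],0,0]]' | python3 -m pendant
python3 - <<'E'
from h import *
s=snap('wrist');save(s,'w5.png');t=snap('scene');u=snap('top')
a=s['frame'][60:340,140:420,::-1];b=t['frame'][165:245,200:300,::-1]
cv2.imwrite('pics/c5.png',np.hstack([cv2.resize(a,(300,300)),cv2.resize(b,(375,300))]))
rel([.522,-.015,.165],167.6)
P=cloud(s).reshape(-1,3);z=status.get_obs()['tool_pos'];print(z)
k=P[(np.hypot(*(P[:,:2]-z[:2]).T)<.04)&(P[:,2]>.10)&(P[:,2]<.2)];print(len(k),k.min(0) if len(k) else'',k.max(0)if len(k) else'')
E
```

```text
clock: 11.95
tool_pos: [0.5194, -0.0121, 0.1659]
orientation: [-180.0, -0.0, 167.5]
force: [0.2, -0.3, -0.3]
opening: 0.0116
gripper_force: 30.0
clock: 12.32
tool_pos: [0.5192, -0.0148, 0.1663]
orientation: [-180.0, -0.0, 167.6]
force: [-0.3, -0.8, -1.2]
opening: 0.0114
gripper_force: 30.0
rel [-0.0026  0.0003  0.0015] turn -0.0 j6 -122.5 clk 12.475
[ 0.51939704 -0.01471174  0.16650201]
4200 [ 0.49635895 -0.03322678  0.11998261] [0.5415848  0.00596955 0.19992363]
```

View pics/c5.png

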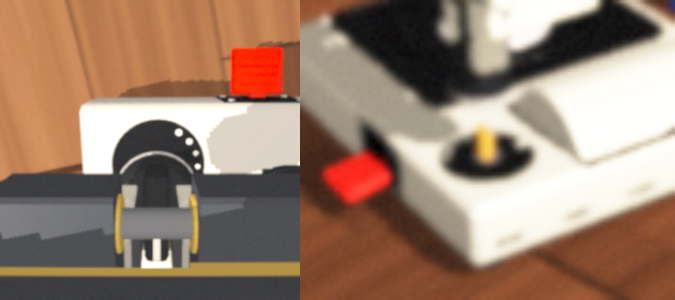

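The knob is held level above the stem: the skirt front sits over the dial in the left crop, and the stem is clear below it in the right. Now correct x by 2.6 mm and go down.

```bash
echo '[[[-0.0026,0,0.01],0,0],[[-0.0026,0,0.02],0,0],[[-0.0026,0,0.026],0,0],[[-0.0026,0,0.026],0,0],[[-0.0026,0,0.026],0,0]]' | python3 -m pendant;echo '[[[0,0,0.003],0,0],[[0,0,0.005],0,0],[[0,0,0.007],0,0],[[0,0,0.009],0,0],[[0,0,0.009],0,0]]' | python3 -m pendant;echo '[[[0,0,0.002],0,0],[[0,0,0.004],0,0],[[0,0,0.004],0,0]]' | python3 -m pendant
```

```text
clock: 13.1
tool_pos: [0.5222, -0.0145, 0.1407]
orientation: [-180.0, 0.0, 167.6]
force: [0.9, 0.4, -0.0]
opening: 0.0119
gripper_force: 30.0
clock: 13.72
tool_pos: [0.5218, -0.0146, 0.1313]
orientation: [-180.0, -0.0, 167.6]
force: [-1.1, -0.3, -1.0]
opening: 0.0117
gripper_force: 30.0
clock: 14.1
tool_pos: [0.5218, -0.0146, 0.1273]
orientation: [-180.0, -0.0, 167.6]
force: [-0.7, 1.2, -0.9]
opening: 0.0117
gripper_force: 30.0
```

No contact force 7 mm below the stem top, so the bore is on the stem. Push on.

```bash
echo '[[[0,0,0.002],0,0],[[0,0,0.004],0,0],[[0,0,0.006],0,0],[[0,0,0.008],0,0],[[0,0,0.008],0,0]]' | python3 -m pendant;echo '[[[0,0,0.002],0,0],[[0,0,0.003],0,0],[[0,0,0.003],0,0]]' | python3 -m pendant;echo '[[[0,0,0.002],0,0],[[0,0,0.003],0,0],[[0,0,0.003],0,0]]' | python3 -m pendant
```

```text
clock: 14.72
tool_pos: [0.5218, -0.0146, 0.1191]
orientation: [-180.0, -0.0, 167.6]
force: [-1.8, 1.2, -1.8]
opening: 0.0118
gripper_force: 30.0
clock: 15.1
tool_pos: [0.5219, -0.0146, 0.1166]
orientation: [-180.0, -0.0, 167.6]
force: [-5.4, 2.6, 4.3]
opening: 0.012
gripper_force: 30.0
clock: 15.48
tool_pos: [0.5219, -0.0146, 0.1139]
orientation: [-180.0, -0.0, 167.6]
force: [-5.8, 1.4, 7.2]
opening: 0.0122
gripper_force: 30.0
```

```bash
echo '[[[0.0004,0,0.001],0,0],[[0.0004,0,0.002],0,0],[[0.0004,0,0.002],0,0]]' | python3 -m pendant;echo '[[[0,0,0.001],0,0],[[0,0,0.001],0,0]]' | python3 -m pendant;echo '[[[0,0,0.001],0,0],[[0,0,0.001],0,0]]' | python3 -m pendant
```

```text
clock: 15.85
tool_pos: [0.522, -0.0146, 0.1128]
orientation: [-180.0, 0.1, 167.6]
force: [-8.1, 1.4, 13.7]
opening: 0.0117
gripper_force: 30.0
clock: 16.1
tool_pos: [0.522, -0.0146, 0.1127]
orientation: [-180.0, 0.1, 167.7]
force: [-11.7, 3.0, 22.4]
opening: 0.0116
gripper_force: 30.0
clock: 16.35
tool_pos: [0.5224, -0.0147, 0.1124]
orientation: [180.0, 0.1, 167.7]
force: [-11.4, 2.4, 28.2]
opening: 0.0117
gripper_force: 30.0
```

The stop is reached: z holds at 0.1125 while the force climbs from 14 to 28 N. Ease off slightly, then check.

```bash
echo '[[[0.0005,0,-0.0005],0,0],[[0.0005,0,-0.0005],0,0],[[0.0005,0,-0.0005],0,0],[[0.0005,0,-0.0005],0,0]]' | python3 -m pendant
python3 - <<'E'
from h import *
s=snap('wrist');t=snap('scene')
a=s['frame'][60:340,140:420,::-1];b=t['frame'][165:245,200:300,::-1]
cv2.imwrite('pics/c6.png',np.hstack([cv2.resize(a,(300,300)),cv2.resize(b,(375,300),interpolation=cv2.INTER_CUBIC)]))
print(status.get_obs()['force'],status.get_obs()['tool_pos'])
E
```

```text
clock: 16.85
tool_pos: [0.5223, -0.0146, 0.1125]
orientation: [180.0, 0.2, 167.7]
force: [-8.8, 0.9, 22.2]
opening: 0.0117
gripper_force: 30.0
[-9.04238265  1.09711595 22.33145426] [ 0.52225967 -0.01462769  0.11249038]
```

View pics/c6.png

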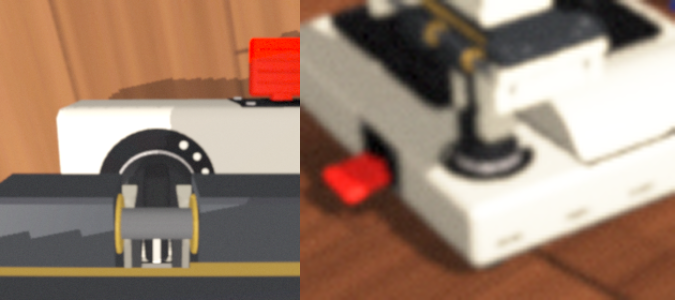

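The knob sits down on the dial plate with the gripper still holding it, the lever is down, and the push is steady at 22 N. Handing in.

```bash
python3 -c "
from plant import job
print(job.close_job())"
```

```text
the job is handed in; nothing more can be done
None
```

The job is handed in: the lever is at its bottom stop and the knob is on the stem with its pointer at the off tick, pressed to the stop at about 22 N and still gripped; the first grasp missed and was redone, and I didn't re-check the tumbler, salt shaker and can, though no move went near them.

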